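Pulse the tablet mill by its bayonet lid

TASK

Pulse the tablet mill: its bowl is already loaded, but the lid is off and the mill is live, so first push the mushroom stop button down until it latches. Then fit the lid, its two lugs through the two slots of the collar and its flange flat on the collar, and only now turn the stop button's head clockwise so that it springs back up. Finally turn the lid clockwise to the pulse mark, half-way to the lock click and never as far as the click, and finish holding it there: the lid is sprung and turns back if let go, so do not release it; leave the tape roll, the standing vial and the upright carton where they are.

Things in the scene. Friction and masses are not known exactly. Their poses are not given: they have to be found in the camera images.
- mill: White bench tablet mill, fixed. Left: round body, radius 60 mm, with a steel collar on top, 85 mm high. Right: lower control deck, 116 mm deep (x), y = -35 to -185 mm, 48 mm high, with the stop button at x = 0, y = -130 mm. Origin on the table under the axis of the round body; x points to its back, y to its left, z up
- mill_mouth (a point): Centre of the mouth at the collar's top, 85 mm up; axes as the mill's. Bore radius 32 mm; its 5.5 mm thick rim has two slots, at +x and -x, 19 mm wide (along y), out to 42 mm from the axis. Below runs a channel of radius 42 mm where the lid's lugs can turn, clockwise from above only
- pulse_mark (a point): Outer end of the pulse mark on the front of the collar: a single black bar, 58 mm from the mouth's axis and 0.55 rad clockwise of the front (-x) slot. The slot has a dot beside it, the lock click a pair of bars 1.1 rad clockwise of the slot; the same marks repeat at the back
- mill_lid: Grey lid, about 90 g, at first upright on the table left or right of the mill (the tape roll is on the other side). Origin at the centre of its underside, z up. Spigot: radius 29 mm, 16 mm long, with two lugs at +x and -x: 13 mm wide (y), reaching 38.5 mm from the axis, z = 2 to 8.5 mm. Over it a flange disc, radius 46 mm, z = 16 to 24 mm, and a grip bar (see lid_grip)
- lid_grip (a point): Point on the lid's axis in its upright grip bar, 40 mm above the lid's origin, 14 mm below the bar's top. The bar is 62 mm long along the lid's x (the line of the lugs), 16 mm thick along y, z = 24 to 54 mm over the lid's origin. Seated, it stands from 93 to 123 mm above the table
- lid_flange (a point): Point on the lid's axis at the underside of its flange, 16 mm above the lid's origin; at mill_mouth when the lid is seated. The lid goes in when its x axis lies along the mill's x axis (either way round: a half turn makes no difference), with about 3 mm of play all round
- stop_top (a point): Centre of the top of the stop button's mushroom head, moves with it: a ribbed black cylinder, radius 20 mm, 22 mm tall. Top 87 mm above the table when out, 79 mm when latched down; its underside is then 9 mm over the deck, above a bezel of radius 21.5 mm, 6 mm high
- mill_stop (a joint): How far the stop button is pushed in, m: 0 out, 0.008 fully down. It takes about 10 N to push, snaps over centre at about 5 mm and then stays down at 8 mm
- mill_stop_head (a joint): Turn of the stop button's head, rad, positive clockwise from above, 0 to 0.9; springs back to 0 (0.1 N m at 0.5 rad). Turning it by about 0.5 rad or more frees the latch: the head then springs out, 8 mm up, or does so as soon as the fingers let it
- mill_ring (a joint): Turn of the sprung ring inside the collar, rad, positive clockwise from above, 0 at rest. The lugs push it once the lid has turned about 0.1 rad from the slots, so it reads about 0.1 less than the lid's turn: 0.45 at the pulse mark. Its spring turns ring and lid back (0.04 N m at rest, 0.08 at the mark); beyond 0.8 it stiffens; at 0.95 it clicks into the lock
- tape_roll: roll of surgical tape, 56 mm across, 25 mm high, lying flat on the other side of the mill from the lid; origin at the centre of its underside; a bystander
- vial_big: glass vial, 33 mm across, 56 mm high, standing; origin at the centre of its underside; a bystander
- carton_teal1: small upright carton, 38x61x86 mm; origin at the centre of its underside; a bystander
Mind the look-alikes: they are no part of the job. Leave any blue or pink look-alike of the mill_lid alone.

How it is judged:
On the way, in this order (a step that is already met when the one before it is completed fails the run):
1. with the lid still off, the stop button is pushed down and latched (value of joint mill_stop above 0.0065 m and distance between lid_flange and mill_mouth above 0.05 m), for 0.3 s.
2. the lid is seated in the collar, not yet turned, while the stop button is still down (z of lid_flange in the frame of mill below 0.089 m and horizontal distance between lid_flange and mill_mouth below 0.005 m and angle between mill_lid's own z axis and vertical below 0.08 rad and value of joint mill_stop above 0.0065 m and value of joint mill_ring below 0.15 rad), for 0.2 s.
3. the stop button has been turned and is out again, the lid seated and not yet turned (z of lid_flange in the frame of mill below 0.089 m and horizontal distance between lid_flange and mill_mouth below 0.005 m and angle between mill_lid's own z axis and vertical below 0.08 rad and value of joint mill_stop below 0.002 m and value of joint mill_ring below 0.15 rad), for 0.2 s.
At the end, for the whole second after the job is handed in: The fingers still hold the lid (more than 1 N) and keep it still, turned clockwise 0.37 to 0.73 rad from the slots (pulse mark at 0.55), with the interlock ring at 0.22 to 0.7 rad; its flange lies within 4 mm of the collar's top and 5 mm of its centre, level; the stop button is out (within 2 mm) (z of lid_flange in the frame of mill below 0.089 m and horizontal distance between lid_flange and mill_mouth below 0.005 m and angle between mill_lid's own z axis and vertical below 0.08 rad and value of joint mill_stop below 0.002 m and value of joint mill_ring between 0.22 and 0.7 rad and angle between the x axis of mill_lid and the x axis of mill, either way round between 0.37 and 0.73 rad and angular speed of mill_lid below 0.2 rad/s and contact force between the fingers and mill_lid above 1 N); the arm keeps its last pose, push and grip.
It fails at once if the lid was turned into the lock click (value of joint mill_ring above 0.93 rad).
It fails at once if the tape roll, the vial or the small upright carton was pushed away (more than 30 mm) (distance of any of tape_roll, vial_big, carton_teal1 from where it was at the start of the episode above 0.03 m).
It also fails if it takes over 72 s, if anything falls off the work surface, if the arm or the gripper's body presses on something with over 40 N, if the wrist force passes 120 N, or if a joint passes its speed limit or range.

ROBOT

A 6-joint arm with a two-finger parallel gripper is mounted at the origin on a cart in front of the work surface, level with it; the furniture and walls round the work are solid. World frame = base frame: x ahead of the robot, y to its left, z up, the work surface at z = 0. Lengths are in m, angles in rad, forces in N, time in s.
With the tool pointing down it reaches from about 0.35 to 0.775 m from the base axis. Payload 5.5 kg.
Tool frame: the origin (TCP) lies midway between the tips of the shut fingers; the grasp point (between the pads) lies hold_point_z behind it (hold_point_z is the distance from the TCP to the grasp point, in m); z points along the fingers, y is the direction in which the jaws open and shut (so a half turn about z gives the same grasp; the last joint's range is limited). The gripper opens to 85 mm and grips with 20 to 120 N. Pads are 22 mm wide; open, the fingers measure 114 mm over their backs; the gripper's body (76 mm by 85 mm) begins 54 mm behind the grasp point. The pads swing forward as they close: fully open they stand 13 mm farther back than shut.
Start: joints at [-1.426, 0.313, 0.046, 1.304, 0, 1.431], TCP at [0.162, -0.552, 0.231] pointing down, gripper open.
Joint ranges: [-2.76, 2.76], [-0.86, 1.69], [-1.03, 1.26], [-2.2, 2.34], [-1.47, 1.5], [-3.14, 3.14]. Speed limits (rad/s): [2.57, 2.57, 3.14, 3.14, 3.14, 3.14].

INTERFACE

Orientations are given as a unit quaternion [w, x, y, z].
In Python, from workcell import * gives the robot as it stands. The module is installed in compiled form; this text tells all that it offers.
- The arm moves only by the tool jog_arm, never from a script. Its argument "plan" is a list of rows, each a list of 6 numbers: the shift along the world's x, y, z in m, then the turn, a rotation vector about the world's x, y, z in degrees. A call has exactly 10 rows; each row shifts and turns the commanded pose from where the row before left it; what a row does not reach is not made up. A row lasts 1/10 s, in which the tool goes at most 50 mm and 8.59 degrees, less where a joint would pass 70% of its speed; a pose out of reach is approached as far as the arm can. A call with a gripper value outside its range is refused whole. "hand" is the opening, from 0 (shut) to 1 (fully open), set as the call begins (left out, the last holds). The fingers move at their own pace and stop on an object; "force" is the grip in N (left out, the last holds). Time passes only in rows, so rows that do not move let the fingers close, or fill a call up. It gives the time, the measured TCP pose, the force and the opening at its end, in the units of the state.
- get_state(): the state, without advancing time (a new reading comes with each control period).
- read_camera(name): name is "scene" or "top" or "wrist"; returns the picture (480x640x3 uint8, red, green, blue); there is no depth.
- calibration(name): a dict with "K" (3x3 intrinsics, pixels), "world_to_cam" (4x4, takes a point from world to camera coordinates). Camera axes: x right, y down, z forward; pixel columns grow to the right and rows downward; lengths in m; the calibration is good to about 2 mm. A picture is of the moment at which its call begins: read the wrist's pose just before it. calibration takes no time and is no camera call; for the wrist camera it gives the pose at the moment of the call.
- hand_in(): hands the job in, once; it reports no verdict.
The state is a dict: "clock": time; "joint_pos": joint angles; "qvel": joint speeds; "tau": joint torques, N m; "tcp_pos": TCP position; "orientation": TCP orientation; "wrist_force": force on the tool from outside, world axes, zero at the start; "ft_torque": the same for the moment, N m; "finger_gap": finger opening in m.
Only numpy, scipy, OpenCV 4.12 (cv2) and the standard library are available. Lean on these libraries where they do the work, as an engineer would, in place of code of your own. Each camera call takes 0.05 s, during which the arm holds its last target.

## Working session

There is one attempt and no reset: what is moved stays moved. The work goes in short steps, Python scripts to look and compute and a tool call to move; the robot and the scene stay as the last step left them, time stands still between calls to the robot, and variables do not carry over. Pictures are saved under pics/ and viewed, and the job is handed in when it is done.

Besides the shell and the picture viewer there is one more tool, called after ">>>" by a JSON object that holds its "method" and its "body". jog_arm: Moves the arm, as the interface text tells. Its arguments: {"type":"object","properties":{"plan":{"type":"array","items":{"type":"array","items":{"type":"number"}}},"hand":{"type":"number"},"force":{"type":"number"}},"required":["plan"]}

```bash
mkdir -p pics; ls
python3 - <<'E'
from workcell import *
import cv2
for n in ("scene","top"):
    im=read_camera(n); cv2.imwrite(f"pics/{n}0.png",im[:,:,::-1])
    print(calibration(n))
print(get_state())
E
```

```text
pics
{'K': array([[437.42757531,   0.        , 324.43780392],
       [  0.        , 437.42757531, 240.90642687],
       [  0.        ,   0.        ,   1.        ]]), 'world_to_cam': array([[-0.84919572, -0.52799507, -0.00937215,  0.49464373],
       [-0.27076727,  0.45058586, -0.85068059,  0.14802459],
       [ 0.45337811, -0.71985665, -0.52559937,  1.01053843],
       [ 0.        ,  0.        ,  0.        ,  1.        ]])}
{'K': array([[508.21419061,   0.        , 322.43211691],
       [  0.        , 508.21419061, 237.95989888],
       [  0.        ,   0.        ,   1.        ]]), 'world_to_cam': array([[-0.0146331 , -0.99985413,  0.00880875,  0.08901026],
       [-0.99525304,  0.01371692, -0.0963495 ,  0.51209545],
       [ 0.09621462, -0.01017683, -0.99530858,  1.32716881],
       [ 0.        ,  0.        ,  0.        ,  1.        ]])}
{'clock': 0.1, 'joint_pos': array([-1.42559360e+00,  3.13908709e-01,  4.50864033e-02,  1.30361841e+00,
        1.38132689e-05,  1.43122602e+00]), 'qvel': array([ 0.00057639, -0.00226159,  0.00392324,  0.00047862, -0.00012016,
        0.00067268]), 'tau': array([ 3.59522746e-03, -4.81723773e+01,  2.99245566e+01,  1.25214615e-02,
       -1.56299848e-04,  1.47813904e-05]), 'tcp_pos': array([ 0.16148343, -0.55137373,  0.23050497]), 'orientation': array([-8.22209788e-04,  9.89879821e-01,  1.41905827e-01,  4.59113880e-06]), 'wrist_force': array([0.98528584, 0.88444732, 0.07504683]), 'ft_torque': array([ 0.0111757 ,  0.01515418, -0.00514444]), 'finger_gap': 0.08573523328828463}
```

View pics/top0.png

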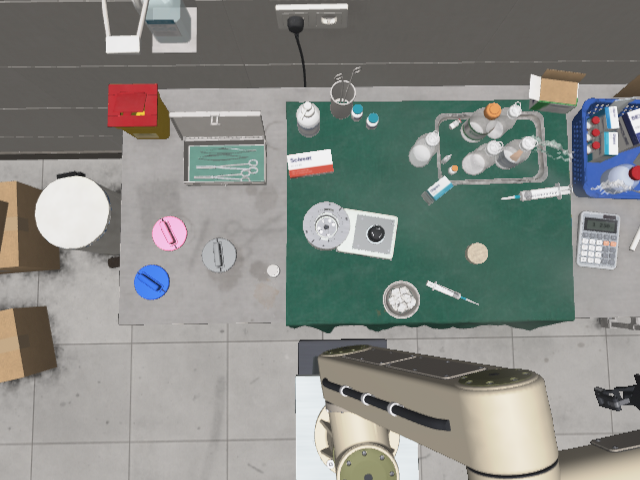

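View pics/scene0.png

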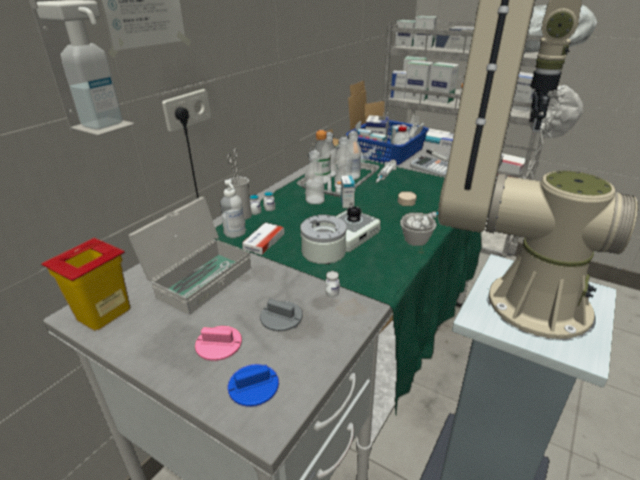

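The top view shows the mill collar near (326,227), the button near (376,233), the grey lid near (219,255), the vial at (273,270), the tape at (477,253) and the teal carton near (437,190). I'll enlarge these areas to read them more closely.

Run:
```python
import cv2,numpy as np
im=cv2.imread("pics/top0.png")
def crop(x0,y0,x1,y1,s,n):
    c=cv2.resize(im[y0:y1,x0:x1],None,fx=s,fy=s,interpolation=cv2.INTER_CUBIC)
    for x in range(x0,x1,10): cv2.putText(c,str(x),((x-x0)*s,8),0,.3,(0,0,255),1); cv2.line(c,((x-x0)*s,10),((x-x0)*s,14),(0,0,255),1)
    for y in range(y0,y1,10): cv2.putText(c,str(y),(0,(y-y0)*s+3),0,.3,(0,0,255),1)
    cv2.imwrite(n,c)
crop(295,190,405,270,7,"pics/c_mill.png")
crop(190,225,290,290,8,"pics/c_lid.png")
```

```text
(no output)
```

View pics/c_mill.png

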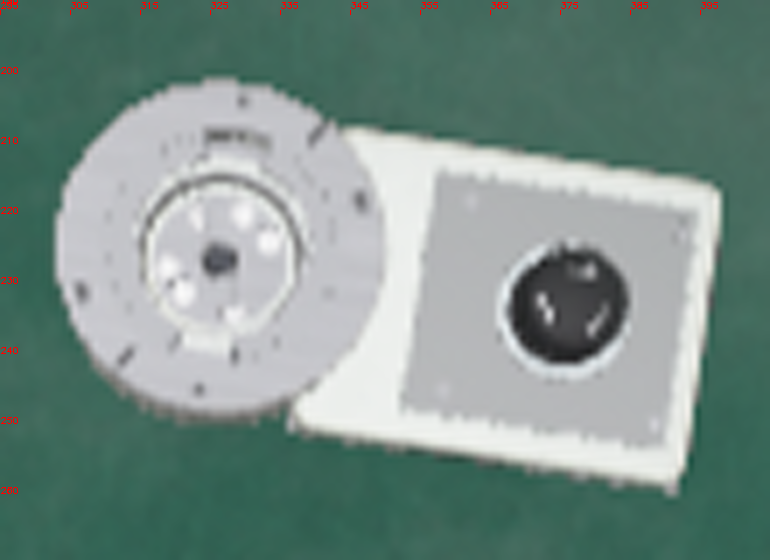

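View pics/c_lid.png

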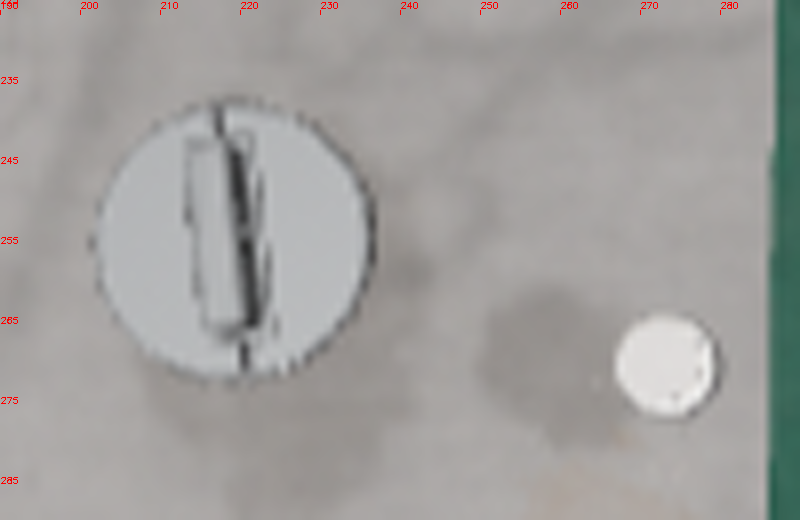

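```bash
cat > h.py <<'E'
from workcell import *
import numpy as np, cv2
def px2w(cal,u,v,z):
    K=cal["K"];T=cal["world_to_cam"];R=T[:3,:3];t=T[:3,3]
    d=R.T@np.linalg.inv(K)@np.array([u,v,1]);o=-R.T@t
    return o+d*(z-o[2])/d[2]
def w2px(cal,p):
    q=cal["world_to_cam"]@np.append(p,1);q=cal["K"]@q[:3];return q[:2]/q[2]
def look(name,fn,box=None,s=1):
    c=calibration(name);im=read_camera(name)[:,:,::-1].copy()
    if box:
        x0,y0,x1,y1=box;c2=cv2.resize(im[y0:y1,x0:x1],None,fx=s,fy=s,interpolation=cv2.INTER_CUBIC)
        st=10 if s>=4 else 50
        for x in range(x0,x1,st): cv2.putText(c2,str(x),((x-x0)*s,8),0,.3,(0,0,255),1)
        for y in range(y0,y1,st): cv2.putText(c2,str(y),(0,(y-y0)*s+3),0,.3,(0,0,255),1)
        cv2.imwrite(fn,c2)
    else: cv2.imwrite(fn,im)
    return c,im
E
python3 - <<'E'
from h import *
c=calibration("top")
for n,u,v,z in [("lid fl",219.3,254.6,.024),("lm1",217.3,239.5,.024),("lm2",220.4,269.5,.024),("bar",217,254.5,.054),("bt",213.6+.5,242.5,.054),("bb",218.1,266,.054),("mouth",326.4,226.2,.085),("btn",376.1,233.3,.087),
 ("pulse back",340.5,208.5,.085),("pulse fr",312.9,240.7,.085),("slot b dot",329.7,204.4,.085),("slot f dot",323.4,245.7,.085),("click? r",346.5,218.5,.085),("click l",306.7,231.6,.085),("vial",272.8,270.8,.056),("decktr",398,217.3,.048),("deckbr",391.3,259.3,.048),("tape",477,253,.025)]:
    print(n,px2w(c,u,v,z).round(4))
E
```

```text
lid fl [0.4729 0.3553 0.024 ]
lm1 [0.5131 0.3608 0.024 ]
lm2 [0.4334 0.3522 0.024 ]
bar [0.4712 0.3555 0.054 ]
bt [0.5025 0.3631 0.054 ]
bb [0.4414 0.3525 0.054 ]
mouth [0.5374 0.0718 0.085 ]
btn [ 0.5173 -0.0541  0.087 ]
pulse back [0.5824 0.0351 0.085 ]
pulse fr [0.5008 0.1066 0.085 ]
slot b dot [0.5934 0.0625 0.085 ]
slot f dot [0.4877 0.0802 0.085 ]
click? r [0.5564 0.0202 0.085 ]
click l [0.5242 0.1221 0.085 ]
vial [0.427  0.2113 0.056 ]
decktr [ 0.5628 -0.1173  0.048 ]
deckbr [ 0.4527 -0.0966  0.048 ]
tape [ 0.4674 -0.3284  0.025 ]
```

>>> {"method": "jog_arm", "body": {"plan": [[0.028,0.04,0.003,0,0,6],[0.028,0.04,0.003,0,0,6],[0.028,0.04,0.003,0,0,6],[0.028,0.04,0.003,0,0,6],[0.028,0.04,0.003,0,0,6],[0.028,0.04,0.003,0,0,6],[0.028,0.04,0.003,0,0,6],[0.028,0.04,0.003,0,0,6],[0.028,0.04,0.003,0,0,6],[0.028,0.04,0.003,0,0,6]], "hand": 0, "force": 60}}

```text
clock: 1.1
tcp_pos: [0.4421, -0.1499, 0.2613]
orientation: [-0.0, 0.785, 0.62, -0.0]
wrist_force: [0.4, -0.4, 0.2]
finger_gap: -0.0001
```

Run:
```python
from h import *
import workcell
print(getattr(workcell,"hold_point_z",None))
c,im=look("wrist","pics/w1.png")
s=get_state();print(s["clock"],s["tcp_pos"],s["orientation"],s["finger_gap"],s["joint_pos"]);print(c)
```

```text
0.0187
1.15 [ 0.44552717 -0.14433617  0.26175403] [-4.35486265e-04  7.81571332e-01  6.23811132e-01  2.39483446e-03] -0.0006496887460140039 [-0.48804629  0.09679118 -0.15170435  1.32119445  0.00474084  1.30632528]
{'K': array([[365.6371012 ,   0.        , 324.62072674],
       [  0.        , 365.6371012 , 240.58876958],
       [  0.        ,   0.        ,   1.        ]]), 'world_to_cam': array([[ 9.72405783e-01, -2.33294471e-01, -8.26179458e-04,
        -4.64707597e-01],
       [-2.24479341e-01, -9.36615641e-01,  2.68998451e-01,
        -8.41691924e-02],
       [-6.35296641e-02, -2.61390189e-01, -9.63140255e-01,
         3.96808940e-01],
       [ 0.00000000e+00,  0.00000000e+00,  0.00000000e+00,
         1.00000000e+00]])}
```

View pics/w1.png

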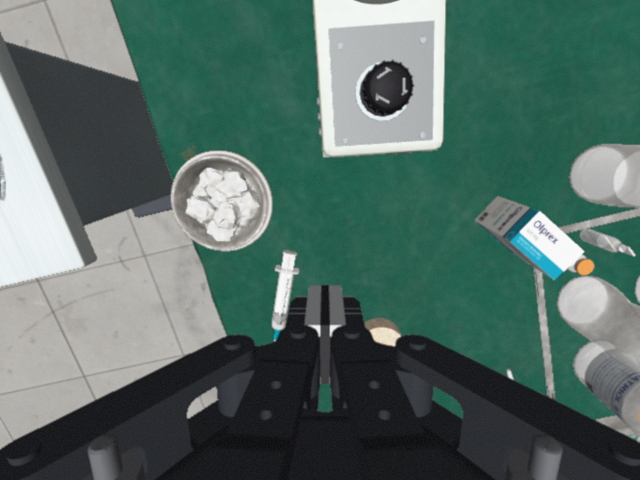

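>>> {"method": "jog_arm", "body": {"plan": [[0.02,0.02,0,0,0,0],[0.02,0.02,0,0,0,0],[0.01,0.01,0,0,0,0],[0,0,0,0,0,0],[0,0,0,0,0,0],[0,0,0,0,0,0],[0,0,0,0,0,0],[0,0,0,0,0,0],[0,0,0,0,0,0],[0,0,0,0,0,0]]}}

```text
clock: 2.15
tcp_pos: [0.4914, -0.1021, 0.2614]
orientation: [0.0, 0.786, 0.618, 0.0]
wrist_force: [-0.0, 0.6, 0.7]
finger_gap: 0.0004
```

Run:
```python
from h import *
c1=calibration("wrist")
c,im=look("wrist","pics/w2.png")
s=get_state();print(s["clock"],s["tcp_pos"],s["orientation"],s["qvel"].round(4))
np.savez("w2.npz",K=c["K"],T=c["world_to_cam"])
for x0,y0,x1,y1,n in [(270,0,460,130,"a"),(260,0,480,260,"b")]:
    k=4 if n=="a" else 2
    cv2.imwrite(f"pics/w2{n}.png",cv2.resize(im[y0:y1,x0:x1],None,fx=k,fy=k,interpolation=cv2.INTER_CUBIC))
```

```text
2.2 [ 0.49145713 -0.10206869  0.26139278] [9.22430028e-05 7.86409469e-01 6.17705543e-01 4.02149869e-05] [0.0019 0.0029 0.0002 0.0002 0.0003 0.0013]
```

View pics/w2.png

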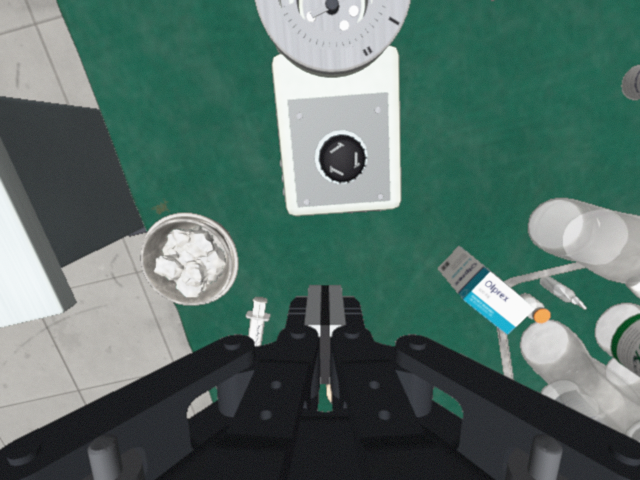

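View pics/w2a.png

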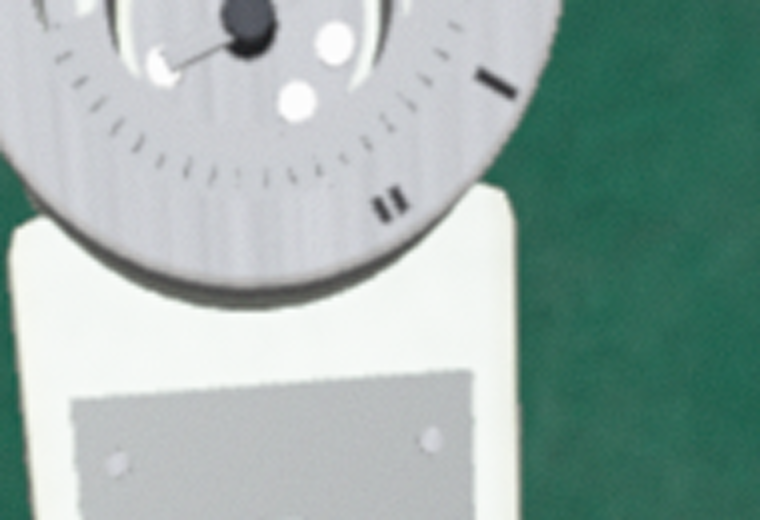

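Run:
```python
from h import *
d=np.load("w2.npz");c=dict(K=d["K"],world_to_cam=d["T"])
for n,u,v,z in [("btn",343.5,157,.087),("pulse outer",398.7,24.3,.085),("pulse inner",389.5,17.5,.085),("click",367.7,51,.085),("collar bottom edge",331.5,71.5,.085)]:
    print(n,px2w(c,u,v,z).round(4))
th=np.radians(-9.5);m=np.array([.5407,.0712])
R=np.array([[np.cos(th),-np.sin(th)],[np.sin(th),np.cos(th)]])
for n,p in [("btn",[0,-.13]),("pulse",58e-3*np.array([np.cos(.55),-np.sin(.55)]))]: print(n,m+R@p)
im=cv2.imread("pics/w2.png");cv2.imwrite("pics/w2c.png",cv2.resize(im[110:220,290:400],None,fx=6,fy=6,interpolation=cv2.INTER_CUBIC))
```

```text
btn [ 0.5195 -0.0543  0.087 ]
pulse outer [0.584  0.0337 0.085 ]
pulse inner [0.5779 0.04   0.085 ]
click [0.5566 0.021  0.085 ]
collar bottom edge [0.5253 0.0133 0.085 ]
btn [ 0.51924381 -0.05701713]
pulse [0.58446473 0.03313889]
```

View pics/w2c.png

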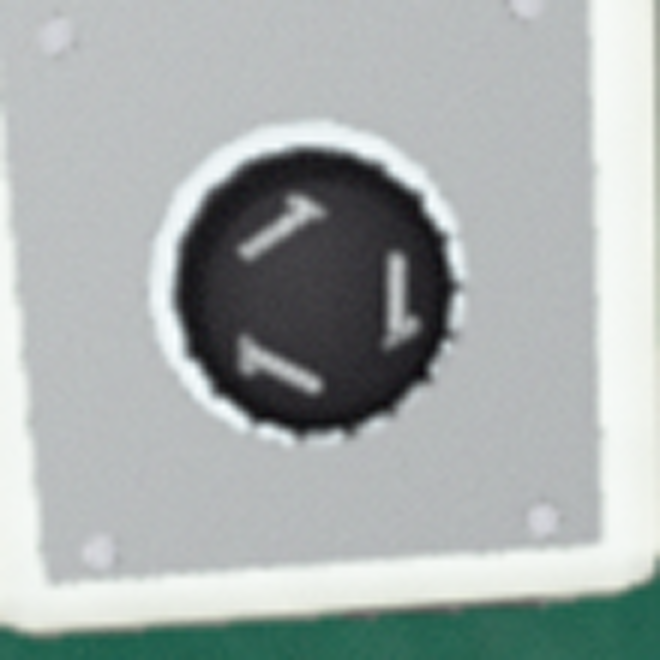

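>>> {"method": "jog_arm", "body": {"plan": [[0.014,0.023,-0.035,0,0,0],[0.0135,0.023,-0.035,0,0,0],[0,0,-0.045,0,0,0],[0,0,-0.045,0,0,0],[0,0,0,0,0,0],[0,0,-0.006,0,0,0],[0,0,-0.006,0,0,0],[0,0,-0.006,0,0,0],[0,0,-0.006,0,0,0],[0,0,0,0,0,0]]}}

```text
clock: 3.2
tcp_pos: [0.521, -0.0566, 0.0791]
orientation: [0.002, 0.786, 0.618, 0.001]
wrist_force: [1.0, 0.4, 1.1]
finger_gap: 0.0002
```

Run:
```python
from h import *
s=get_state();print(s["clock"],s["tcp_pos"],s["wrist_force"],s["ft_torque"])
```

```text
3.2 [ 0.5209516  -0.05657127  0.07905239] [1.01196137 0.41078138 1.14115401] [-0.05742765 -0.24520918  0.01124171]
```

>>> {"method": "jog_arm", "body": {"plan": [[0,0,-0.001,0,0,0],[0,0,-0.001,0,0,0],[0,0,0,0,0,0],[0,0,0,0,0,0],[0,0,0,0,0,0],[0,0,0.03,0,0,0],[0,0,0.045,0,0,0],[0,0,0.03,0,0,0],[0,0,0.02,0,0,0],[0,0,0,0,0,0]], "hand": 0}}

```text
clock: 4.2
tcp_pos: [0.5213, -0.0566, 0.2044]
orientation: [0.003, 0.786, 0.618, 0.002]
wrist_force: [-0.7, -0.3, -0.5]
finger_gap: 0.0001
```

Run:
```python
from h import *
c,im=look("wrist","pics/w3.png")
s=get_state();print(s["clock"],s["tcp_pos"],s["wrist_force"],s["ft_torque"],s["qvel"].round(3))
np.savez("w3.npz",K=c["K"],T=c["world_to_cam"])
```

```text
4.25 [ 0.52034572 -0.05630094  0.20230425] [ 0.2703219  -0.67788056 -0.38276196] [ 0.03155188 -0.00517876 -0.02644111] [-0.     0.029 -0.055 -0.019 -0.001 -0.   ]
```

View pics/w3.png

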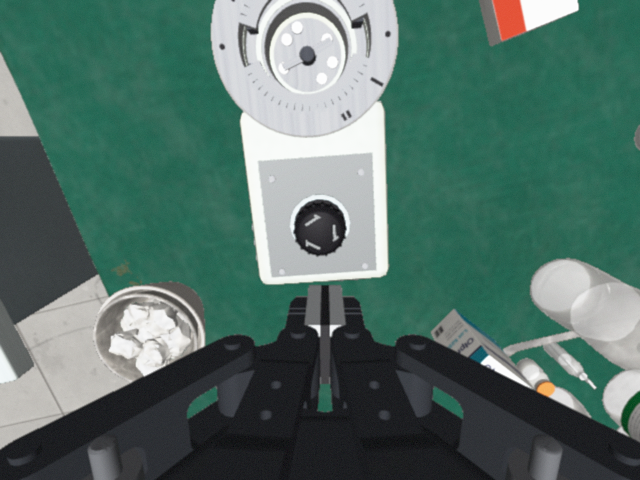

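Run:
```python
from h import *
im=cv2.imread("pics/w3.png")
cv2.imwrite("pics/w3a.png",cv2.resize(im[0:140,205:405],None,fx=4,fy=4,interpolation=cv2.INTER_CUBIC))
cv2.imwrite("pics/w3b.png",cv2.resize(im[150:290,245:395],None,fx=4,fy=4,interpolation=cv2.INTER_CUBIC))
```

```text
(no output)
```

View pics/w3a.png

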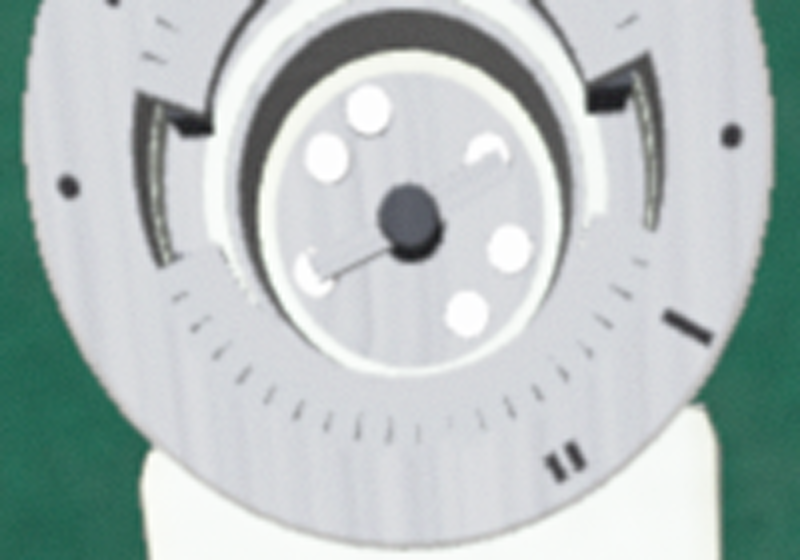

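View pics/w3b.png

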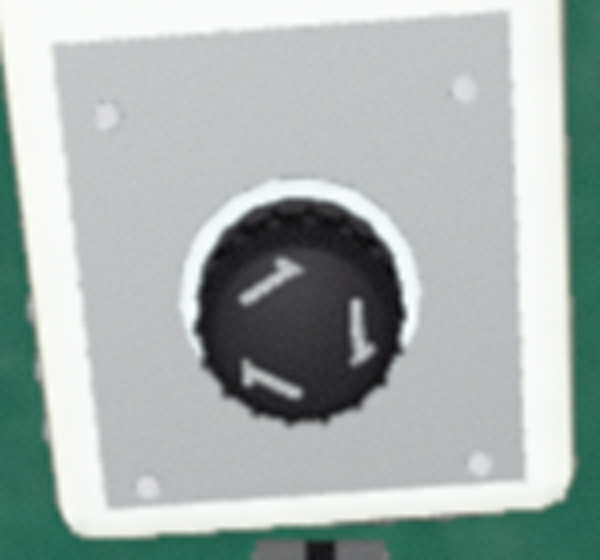

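Run:
```python
from h import *
d=np.load("w3.npz");c=dict(K=d["K"],world_to_cam=d["T"])
a=px2w(c,222,46.5,.085);b=px2w(c,388,33.8,.085)
print(a,b,(a+b)/2,np.degrees(np.arctan2(*(b-a)[1::-1])),np.linalg.norm(b-a))
for n,u,v,z in [("btn79",245+302/4,150+315/4,.079),("pulse outer",205+712/4,342/4,.085),("click",205+566/4,462/4,.085),("slotL",205+152/4,182/4,.085),("slotR",205+660/4,142/4,.085)]:
    print(n,px2w(c,u,v,z).round(4))
for f,w in (("w2.npz",44.7),("w3.npz",52.5)):
    d=np.load(f)
    for z in (.087,.079):
        q=d["T"]@np.array([.519,-.056,z,1]);print(f,z,365.6*.040/q[2],w)
```

```text
[0.48740004 0.08117137 0.085     ] [0.59349857 0.063015   0.085     ] [0.5404493  0.07209319 0.085     ] -9.710814930987839 0.10764085053721964
btn79 [ 0.5198 -0.0535  0.079 ]
pulse outer [0.5843 0.0334 0.085 ]
click [0.5564 0.0207 0.085 ]
slotL [0.5008 0.0785 0.085 ]
slotR [0.582  0.0648 0.085 ]
w2.npz 0.087 47.11332750990987 44.7
w2.npz 0.079 45.972152183792375 44.7
w3.npz 0.087 54.295788246916764 52.5
w3.npz 0.079 52.785805823992675 52.5
```

Run:
```python
from h import *
B=np.array([.519,-.0560]);u=np.array([-.165,-.986])
for f in ("w2.npz","w3.npz"):
    d=np.load(f);c=dict(K=d["K"],world_to_cam=d["T"])
    print(f,"cam",-d["T"][:3,:3].T@d["T"][:3,3])
    t=np.linspace(0,2*np.pi,200);circ=lambda r,z:np.array([w2px(c,[B[0]+r*np.cos(a),B[1]+r*np.sin(a),z]) for a in t])
    p=circ(.0215,.054);print("bezel54",p.min(0),p.max(0))
    for z in (.087,.079):
        p=circ(.02,z);print("top",z,p.min(0),p.max(0))
        p=circ(.02,z-.022);print("und",z,p.min(0),p.max(0))
print("w2 meas head x",290+180/6,290+450/6,"bot",110+435/6,"bezel top",110+120/6,"bez x",290+150/6,290+468/6)
print("w3 meas head x",245+195/4,245+405/4,"bot",150+422/4,"headtop",150+197/4,"bezel top",150+180/4,"bez x",245+182/4,245+420/4)
```

```text
w2.npz cam [ 0.50774476 -0.03580956  0.40455896]
bezel54 [318.67151592 133.31604809] [364.62810769 180.3983395 ]
top 0.087 [319.80738232 134.65270964] [366.93610188 182.86887797]
und 0.087 [320.12849544 134.90065898] [364.24471651 180.07700726]
top 0.079 [319.9290999  134.74676066] [365.91591652 181.81133414]
und 0.079 [320.23532074 134.98302038] [363.34940353 179.1468885 ]
w3.npz cam [0.53661624 0.0100604  0.34757293]
bezel54 [294.29700145 198.65134197] [346.52187816 249.56898988]
top 0.087 [293.06609062 207.96854243] [347.38112794 260.51785125]
und 0.087 [295.17738139 202.80084974] [345.529395   251.77550539]
top 0.079 [293.87123599 205.99611469] [346.67500335 257.18704811]
und 0.079 [295.87067334 201.10708634] [344.921265   248.89899288]
w2 meas head x 320.0 365.0 bot 182.5 bezel top 130.0 bez x 315.0 368.0
w3 meas head x 293.75 346.25 bot 255.5 headtop 199.25 bezel top 195.0 bez x 290.5 350.0
```

>>> {"method": "jog_arm", "body": {"plan": [[-0.002,0.04,0.004,0,0,8.5],[-0.002,0.04,0.004,0,0,8.5],[-0.002,0.04,0.004,0,0,8.5],[-0.002,0.04,0.004,0,0,8.5],[-0.002,0.04,0.004,0,0,8.5],[-0.002,0.04,0.004,0,0,8.5],[-0.002,0.04,0.004,0,0,8.5],[-0.002,0.04,0.004,0,0,8.5],[-0.002,0.04,0.004,0,0,8.5],[-0.002,0.04,0.004,0,0,8.5]], "hand": 0.6}}

```text
clock: 5.25
tcp_pos: [0.4982, 0.3454, 0.2388]
orientation: [-0.001, 0.159, 0.987, -0.001]
wrist_force: [0.5, -0.5, -0.5]
finger_gap: 0.0513
```

>>> {"method": "jog_arm", "body": {"plan": [[0,0.012,0,0,0,8.5],[0,0,0,0,0,8.5],[0,0,0,0,0,8.5],[0,0,0,0,0,0],[0,0,0,0,0,0],[0,0,0,0,0,0],[0,0,0,0,0,0],[0,0,0,0,0,0],[0,0,0,0,0,0],[0,0,0,0,0,0]]}}

```text
clock: 6.25
tcp_pos: [0.4991, 0.3561, 0.2404]
orientation: [0.0, -0.059, 0.998, 0.0]
wrist_force: [0.1, -0.6, -0.2]
finger_gap: 0.0516
```

Run:
```python
from h import *
c,im=look("wrist","pics/w4.png")
s=get_state();print(s["clock"],s["tcp_pos"],s["orientation"],s["finger_gap"],s["joint_pos"].round(3),s["qvel"].round(3))
np.savez("w4.npz",K=c["K"],T=c["world_to_cam"])
print(w2px(c,[.472,.3555,.024]))
```

```text
6.3 [0.49910807 0.35608295 0.24040576] [ 8.42592780e-05 -5.92999598e-02  9.98240201e-01  8.84551876e-05] 0.05104322267852103 [0.489 0.387 0.174 1.358 0.    0.37 ] [ 0.001 -0.     0.     0.001 -0.001 -0.001]
[326.92933281 181.95380365]
```

View pics/w4.png

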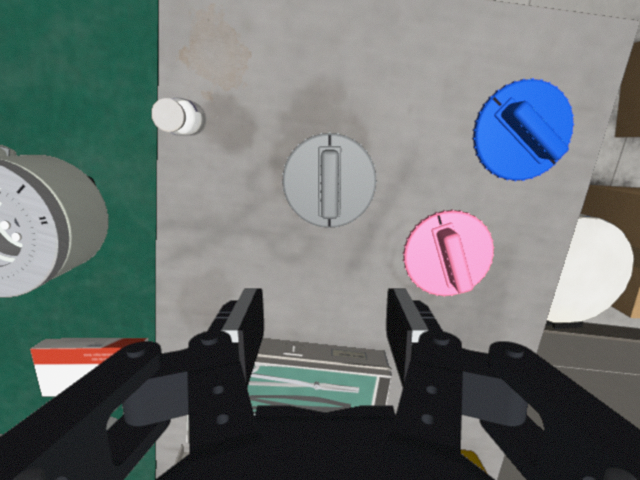

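Run:
```python
from h import *
im=cv2.imread("pics/w4.png")
cv2.imwrite("pics/w4a.png",cv2.resize(im[125:235,275:385],None,fx=6,fy=6,interpolation=cv2.INTER_CUBIC))
```

```text
(no output)
```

View pics/w4a.png

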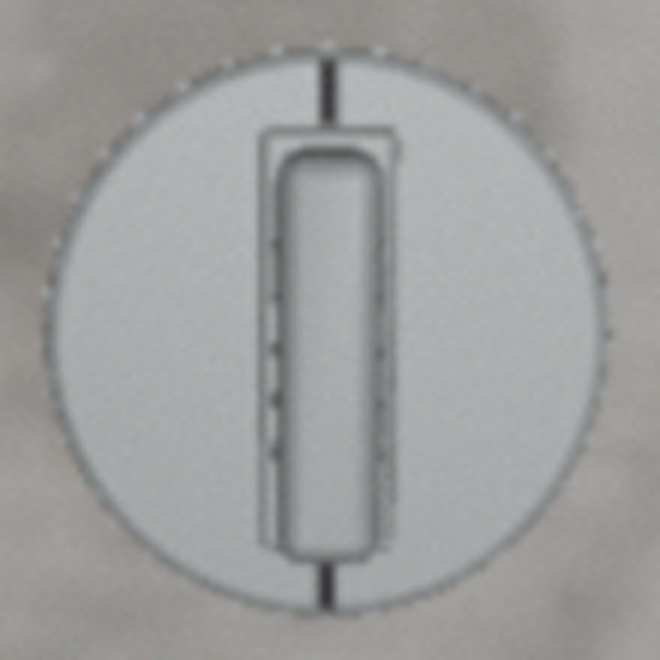

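Run:
```python
from h import *
d=np.load("w4.npz");c=dict(K=d["K"],world_to_cam=d["T"])
a=px2w(c,329.7,135,.024);b=px2w(c,329.3,226.3,.024)
print(a,b,(a+b)/2,np.degrees(np.arctan2(*(a-b)[1::-1])),np.linalg.norm(a-b))
print(px2w(c,329.3,180.3,.024),px2w(c,329.8,184.2,.054))
print(w2px(c,[.5405,.0718,.085]),w2px(c,[.427,.2113,.056]))
```

```text
[0.42791472 0.3528476  0.024     ] [0.51593488 0.36318325 0.024     ] [0.4719248  0.35801542 0.024     ] -173.30278519753884 0.08862490598793327
[0.47013551 0.35760722 0.024     ] [0.47028034 0.35764682 0.054     ]
[-17.12779761 231.97515634] [164.50012688 113.16620265]
```

>>> {"method": "jog_arm", "body": {"plan": [[-0.0135,0.0005,-0.04,0,0,0],[-0.0135,0.0005,-0.04,0,0,0],[0,0,-0.045,0,0,0],[0,0,-0.045,0,0,0],[0,0,-0.025,0,0,0],[0,0,-0.01,0,0,0],[0,0,-0.006,0,0,0],[0,0,0,0,0,0],[0,0,0,0,0,0],[0,0,0,0,0,0]]}}

```text
clock: 7.3
tcp_pos: [0.4733, 0.3578, 0.031]
orientation: [0.001, -0.059, 0.998, 0.001]
wrist_force: [0.7, 1.3, 0.1]
finger_gap: 0.0511
```

>>> {"method": "jog_arm", "body": {"plan": [[0,0,0,0,0,0],[0,0,0,0,0,0],[0,0,0,0,0,0],[0,0,0,0,0,0],[0,0,0,0,0,0],[0,0,0,0,0,0],[0,0,0,0,0,0],[0,0,0,0,0,0],[0,0,0,0,0,0],[0,0,0,0,0,0]], "hand": 0, "force": 60}}

```text
clock: 8.3
tcp_pos: [0.4726, 0.3574, 0.03]
orientation: [0.001, -0.059, 0.998, 0.0]
wrist_force: [-0.3, 0.7, 5.6]
finger_gap: 0.0152
```

Run:
```python
from h import *
c,im=look("wrist","pics/w5.png")
s=get_state();print(s["clock"],s["tcp_pos"],s["orientation"],s["finger_gap"],s["wrist_force"])
```

```text
8.35 [0.47259715 0.35740192 0.03005282] [ 6.44030975e-04 -5.94523307e-02  9.98230890e-01  3.10574027e-04] 0.014947993513734227 [-0.3191079  -1.17262309  5.82729851]
```

View pics/w5.png

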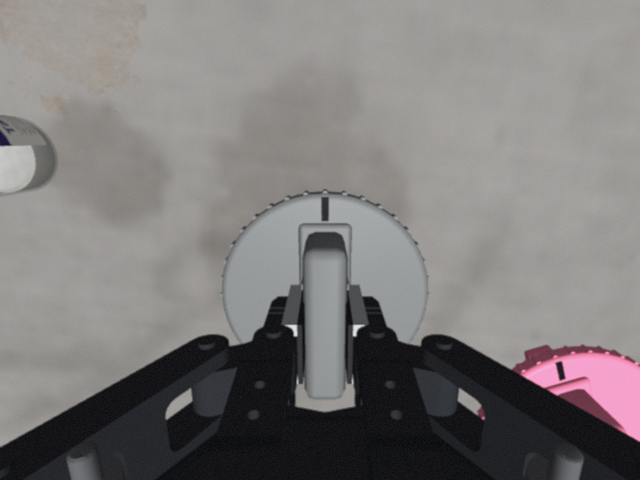

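Run:
```python
from h import *
c=calibration("wrist");s=get_state();print(s["tcp_pos"])
for n,u,v,z in [("rimfar",325,191.5,.024),("rimL",222,288,.022),("rimR",428,288,.022),("barfar",325,250,.054),("barnear",325,398,.054)]:
    print(n,px2w(c,u,v,z).round(4))
for off in (-.002,-.001,0,.001,.002):
    C=np.array([.4726,.3574])+off*np.array([np.cos(np.radians(6.7)),np.sin(np.radians(6.7))])
    t=np.linspace(0,2*np.pi,400)
    p=np.array([w2px(c,[C[0]+.046*np.cos(a),C[1]+.046*np.sin(a),.024]) for a in t]);print(off,p.min(0),p.max(0))
```

```text
[0.47259715 0.35740192 0.03005282]
rimfar [0.4255 0.3519 0.024 ]
rimL [0.4739 0.3115 0.022 ]
rimR [0.4632 0.4027 0.022 ]
barfar [0.4411 0.3537 0.054 ]
barnear [0.5004 0.3607 0.054 ]
-0.002 [220.27022959 189.95201845] [429.05906492 383.18931123]
-0.001 [220.44379163 192.39984467] [428.8803957  384.98557083]
0 [220.61676867 194.83878895] [428.70232793 386.77624496]
0.001 [220.78916367 197.26889956] [428.52485858 388.56135962]
0.002 [220.96097956 199.6902244 ] [428.34798463 390.34094065]
```

>>> {"method": "jog_arm", "body": {"plan": [[0,0,0.045,0,0,0],[0,0,0.045,0,0,0],[0,0,0.045,0,0,0],[0.0099,-0.0408,0,0,0,-2.34],[0.0099,-0.0408,0,0,0,-2.34],[0.0099,-0.0408,0,0,0,-2.34],[0.0099,-0.0408,0,0,0,-2.34],[0.0099,-0.0408,0,0,0,-2.34],[0.0099,-0.0408,0,0,0,-2.34],[0.0099,-0.0408,0,0,0,-2.34]]}}

```text
clock: 9.35
tcp_pos: [0.541, 0.0699, 0.1638]
orientation: [-0.001, 0.084, 0.996, 0.0]
wrist_force: [1.5, -0.4, -0.8]
finger_gap: 0.0148
```

>>> {"method": "jog_arm", "body": {"plan": [[0,0,0,0,0,0],[0,0,0,0,0,0],[0,0,0,0,0,0],[0,0,0,0,0,0],[0,0,0,0,0,0],[0,0,0,0,0,0],[0,0,0,0,0,0],[0,0,0,0,0,0],[0,0,0,0,0,0],[0,0,0,0,0,0]]}}

```text
clock: 10.35
tcp_pos: [0.5414, 0.0715, 0.1643]
orientation: [0.0, 0.083, 0.997, 0.0]
wrist_force: [0.4, -0.7, -1.3]
finger_gap: 0.0147
```

Run:
```python
from h import *
c,im=look("wrist","pics/w6.png")
s=get_state();print(s["clock"],s["tcp_pos"],s["orientation"],s["finger_gap"],s["wrist_force"],s["ft_torque"],s["joint_pos"])
q=s["orientation"];print(np.degrees(2*np.arctan2(q[2],q[1])))
np.savez("w6.npz",K=c["K"],T=c["world_to_cam"])
```

```text
10.4 [0.54136835 0.07149332 0.16432001] [2.56434156e-05 8.33847257e-02 9.96517428e-01 4.18455816e-05] 0.014617484442788719 [-0.34263879  0.63284865 -0.98909325] [-0.03074498 -0.01333483 -0.05971661] [-1.57747502e-02  2.86309019e-01 -1.57385089e-01  1.12704539e+00
  8.00295866e-05  1.51188569e-01]
170.4337065976581
```

View pics/w6.png

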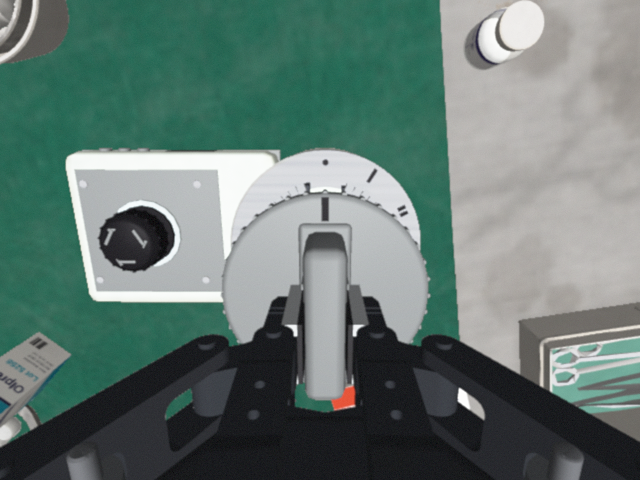

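Run:
```python
from h import *
d=np.load("w6.npz");c=dict(K=d["K"],world_to_cam=d["T"])
for n,u,v in [("dot",325,161.7),("pulse c",372.5,175),("clickc",403,210)]: print(n,px2w(c,u,v,.085))
im=cv2.imread("pics/w6.png");cv2.imwrite("pics/w6a.png",cv2.resize(im[140:250,220:435],None,fx=3.5,fy=3.5,interpolation=cv2.INTER_CUBIC))
```

```text
dot [0.48733884 0.08099734 0.085     ]
pulse c [0.49984389 0.10787371 0.085     ]
clickc [0.52419572 0.12362622 0.085     ]
```

View pics/w6a.png

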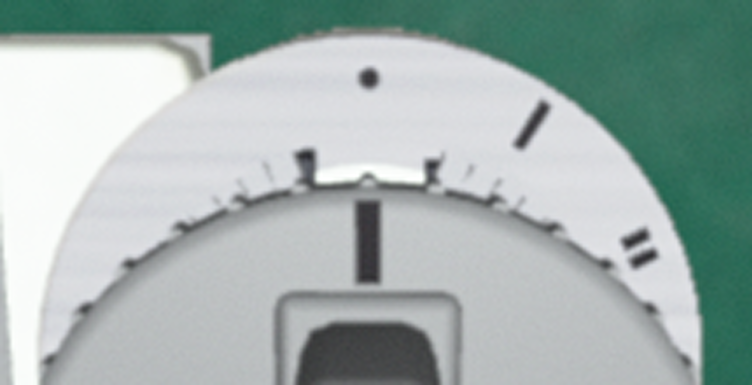

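>>> {"method": "jog_arm", "body": {"plan": [[0.0003,0.0003,-0.02,0,0,0],[0,0,-0.02,0,0,0],[0,0,-0.006,0,0,0],[0,0,0,0,0,0],[0,0,-0.003,0,0,0],[0,0,-0.003,0,0,0],[0,0,-0.003,0,0,0],[0,0,-0.003,0,0,0],[0,0,0,0,0,0],[0,0,0,0,0,0]]}}

```text
clock: 11.4
tcp_pos: [0.5416, 0.0718, 0.1063]
orientation: [-0.0, 0.083, 0.997, 0.0]
wrist_force: [-0.1, -0.5, -1.3]
finger_gap: 0.0145
```

Run:
```python
from h import *
s=get_state();print(s["clock"],s["tcp_pos"],s["wrist_force"],s["ft_torque"])
```

```text
11.4 [0.54157656 0.07182439 0.10628958] [-0.10006862 -0.48773659 -1.32581769] [-0.03667597 -0.01517979 -0.01241682]
```

>>> {"method": "jog_arm", "body": {"plan": [[0,0,-0.002,0,0,0],[0,0,-0.002,0,0,0],[0,0,-0.002,0,0,0],[0,0,-0.001,0,0,0],[0,0,-0.001,0,0,0],[0,0,0,0,0,0],[0,0,0,0,0,0],[0,0,0,0,0,0],[0,0,0,0,0,0],[0,0,0,0,0,0]]}}

```text
clock: 12.4
tcp_pos: [0.5415, 0.0718, 0.099]
orientation: [0.0, 0.083, 0.997, -0.0]
wrist_force: [-2.1, -0.7, 6.0]
finger_gap: 0.0149
```

Run:
```python
from h import *
s=get_state();print(s["clock"],s["tcp_pos"],s["wrist_force"],s["ft_torque"])
c,im=look("wrist","pics/w7.png")
c,im=look("scene","pics/s7.png",(270,180,410,280),5)
```

```text
12.4 [0.54145717 0.07180295 0.09904796] [-2.1016076  -0.68907433  6.01197511] [0.02284825 0.49549729 0.00709485]
```

View pics/w7.png

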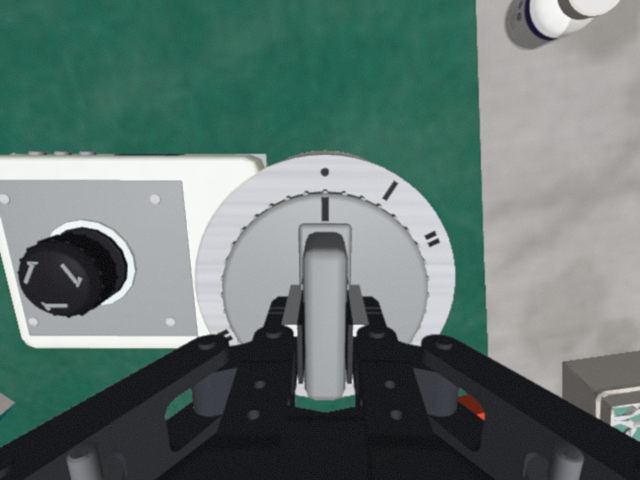

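View pics/s7.png

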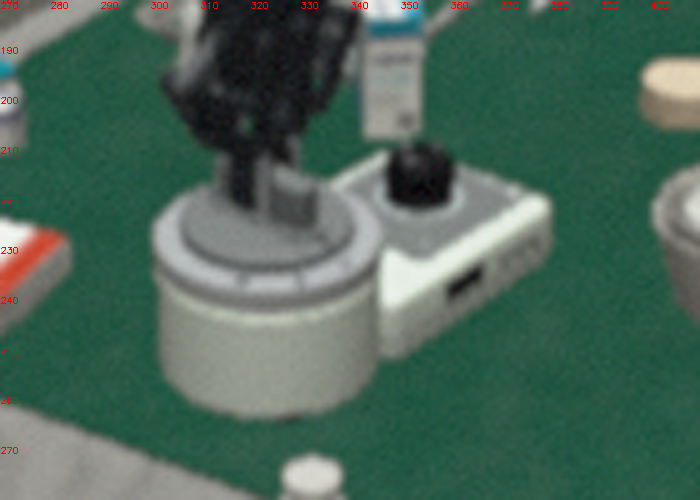

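Run:
```python
from h import *
c=calibration("wrist");B=np.array([.5404,.0719])+.13*np.array([np.sin(np.radians(-9.7)),-np.cos(np.radians(9.7))]);print(B)
t=np.linspace(0,2*np.pi,300)
im=cv2.imread("pics/w7.png");im2=im.copy()
for z,col,I in ((.087,(0,0,255),im),(.079,(0,255,0),im2)):
    p=np.array([w2px(c,[B[0]+.02*np.cos(a),B[1]+.02*np.sin(a),z]) for a in t]);print(z,p.min(0),p.max(0))
    cv2.polylines(I,[p.round().astype(int).reshape(-1,1,2)],1,col,1)
    p=np.array([w2px(c,[B[0]+.0215*np.cos(a),B[1]+.0215*np.sin(a),.054]) for a in t])
    cv2.polylines(I,[p.round().astype(int).reshape(-1,1,2)],1,(255,0,0),1)
o=np.hstack([cv2.resize(I[205:335,0:150],None,fx=2.6,fy=2.6,interpolation=cv2.INTER_CUBIC) for I in (im,im2)])
cv2.imwrite("pics/w7a.png",o)
```

```text
[ 0.51849638 -0.05624145]
0.087 [ -4.65077171 248.57678405] [ 84.810547   329.60533345]
0.079 [  9.92072071 243.55912651] [ 95.28140278 321.42865502]
```

View pics/w7a.png

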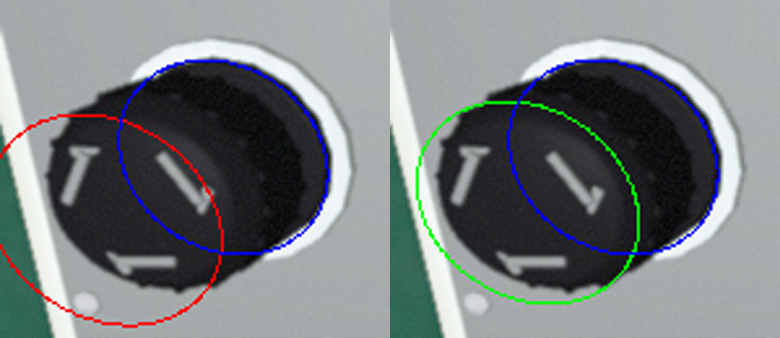

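>>> {"method": "jog_arm", "body": {"plan": [[0,0,0,0,0,0],[0,0,0,0,0,0],[0,0,0,0,0,0],[0,0,0,0,0,0],[0,0,0,0,0,0],[0,0,0,0,0,0],[0,0,0.01,0,0,0],[0,0,0.02,0,0,0],[0,0,0.03,0,0,0],[0,0,0.02,0,0,0]], "hand": 0.7}}

```text
clock: 13.5
tcp_pos: [0.5422, 0.0718, 0.1809]
orientation: [0.001, 0.083, 0.997, 0.0]
wrist_force: [0.3, 0.2, 1.5]
finger_gap: 0.06
```

>>> {"method": "jog_arm", "body": {"plan": [[-0.0023,-0.0128,0,0,0,8.5],[-0.0023,-0.0128,0,0,0,8.5],[-0.0023,-0.0128,0,0,0,8.5],[-0.0023,-0.0128,0,0,0,8.5],[-0.0023,-0.0128,0,0,0,8.5],[-0.0023,-0.0128,0,0,0,8.5],[-0.0023,-0.0128,0,0,0,8.5],[-0.0023,-0.0128,0,0,0,8.5],[-0.0023,-0.0128,0,0,0,8.5],[-0.0023,-0.0128,0,0,0,8.5]]}}

```text
clock: 14.5
tcp_pos: [0.5187, -0.0567, 0.1792]
orientation: [0.0, -0.614, 0.789, -0.0]
wrist_force: [0.5, -1.0, -0.5]
finger_gap: 0.0598
```

Run:
```python
from h import *
s=get_state();print(s["clock"],s["tcp_pos"],s["wrist_force"],s["ft_torque"],s["finger_gap"],s["joint_pos"].round(2))
q=s["orientation"];print(np.degrees(2*np.arctan2(q[2],q[1])))
c,im=look("wrist","pics/w8.png")
c,im=look("scene","pics/s8.png",(270,180,410,280),5)
```

```text
14.5 [ 0.51871221 -0.05674216  0.17920029] [ 0.54883714 -1.04409534 -0.48321923] [ 0.01965727  0.05570227 -0.00160049] 0.059820500676085187 [-0.26  0.23 -0.19  1.15 -0.   -1.59]
255.79047731463302
```

View pics/w8.png

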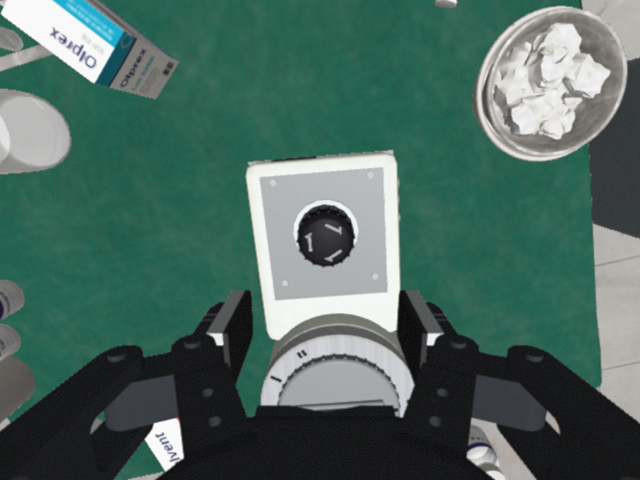

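View pics/s8.png

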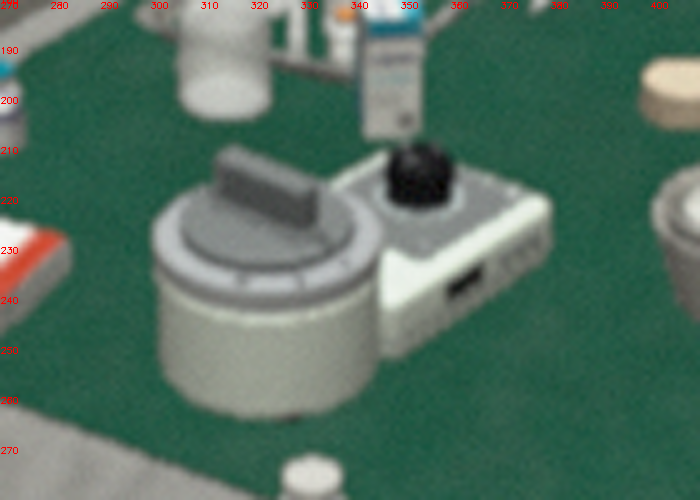

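Run:
```python
from h import *
c=calibration("wrist");print(px2w(c,327,239,.079),get_state()["tcp_pos"])
t=np.linspace(0,2*np.pi,300)
for B in ([.5185,-.0562],[.519,-.055]):
    p=np.array([w2px(c,[B[0]+.02*np.cos(a),B[1]+.02*np.sin(a),.079]) for a in t]);print(p.min(0),p.max(0))
im=cv2.imread("pics/w8.png");cv2.imwrite("pics/w8a.png",cv2.resize(im[190:280,280:375],None,fx=6,fy=6,interpolation=cv2.INTER_CUBIC))
```

```text
[ 0.51695903 -0.05805622  0.079     ] [ 0.51874804 -0.05733077  0.17911892]
[296.61684373 213.65433884] [354.42576383 269.23926513]
[296.39687337 215.5195342 ] [354.12597932 270.9510398 ]
```

View pics/w8a.png

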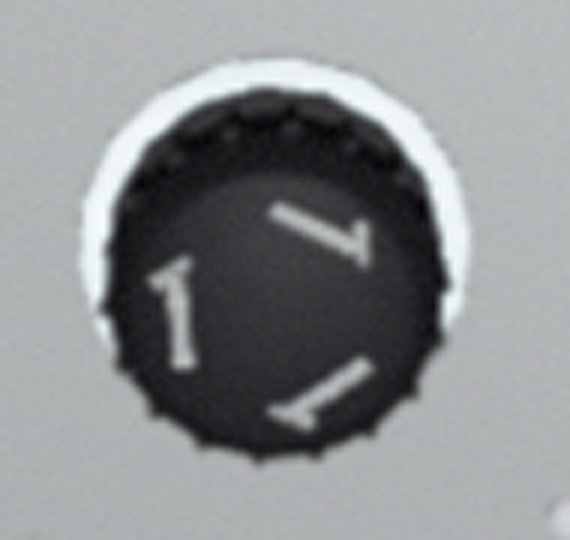

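>>> {"method": "jog_arm", "body": {"plan": [[0,0.001,-0.03,0,0,4.6],[0,0,-0.04,0,0,0],[0,0,-0.03,0,0,0],[0,0,-0.015,0,0,0],[0,0,-0.006,0,0,0],[0,0,-0.0046,0,0,0],[0,0,0,0,0,0],[0,0,0,0,0,0],[0,0,0,0,0,0],[0,0,0,0,0,0]]}}

```text
clock: 15.6
tcp_pos: [0.5192, -0.0553, 0.0535]
orientation: [0.0, -0.643, 0.766, -0.001]
wrist_force: [-0.0, 0.2, 0.7]
finger_gap: 0.0599
```

Run:
```python
from h import *
s=get_state();print(s["clock"],s["tcp_pos"],s["wrist_force"],s["ft_torque"],s["finger_gap"])
c,im=look("wrist","pics/w9.png")
```

```text
15.6 [ 0.51921397 -0.05531222  0.05350079] [-0.02426497  0.15504756  0.7047309 ] [-0.02723764  0.0172722  -0.02615134] 0.05988977129489755
```

View pics/w9.png

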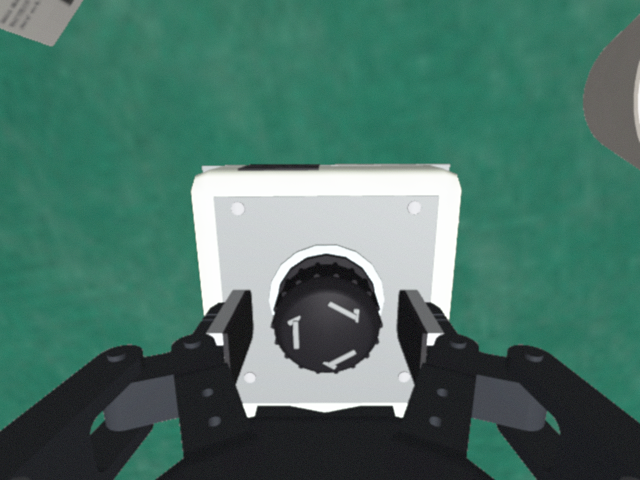

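Run:
```python
from h import *
c=calibration("wrist");p=get_state()["tcp_pos"];print(w2px(c,[p[0],p[1],.079]))
t=np.linspace(0,2*np.pi,300)
for dy in (0,-.002,-.004,-.006):
    q=np.array([w2px(c,[p[0]+dy*.165+.02*np.cos(a),p[1]+dy+.02*np.sin(a),.079]) for a in t]);print(dy,q.min(0),q.max(0))
im=cv2.imread("pics/w9.png");cv2.imwrite("pics/w9a.png",cv2.resize(im[230:390,220:440],None,fx=3.5,fy=3.5,interpolation=cv2.INTER_CUBIC))
```

```text
[324.90471513 335.46027691]
0 [269.34615806 283.82196337] [380.46980009 383.00197993]
-0.002 [269.04865167 278.33935098] [380.63989314 378.35600095]
-0.004 [268.74863114 272.80846241] [380.81142392 373.67238285]
-0.006 [268.44606447 267.22865721] [380.98441074 368.95066638]
```

View pics/w9a.png

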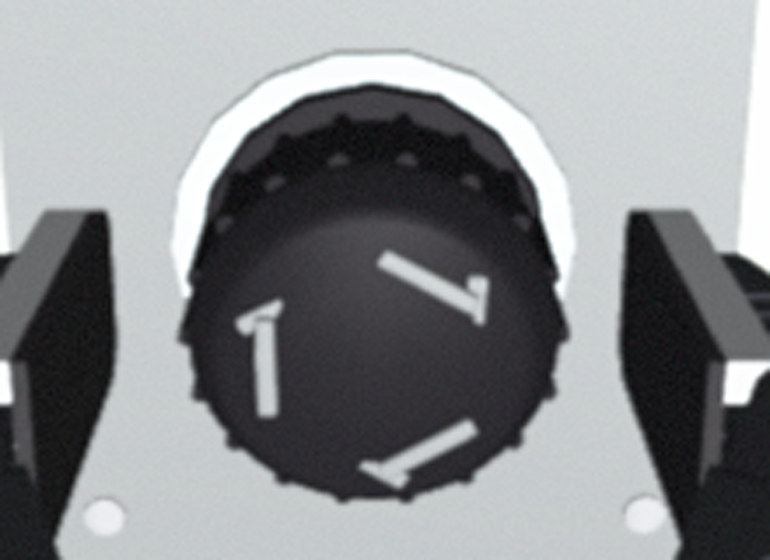

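>>> {"method": "jog_arm", "body": {"plan": [[-0.0003,-0.0015,0,0,0,0],[0,0,0,0,0,0],[0,0,0,0,0,0],[0,0,0,0,0,0],[0,0,0,0,0,0],[0,0,0,0,0,0],[0,0,0,0,0,0],[0,0,0,0,0,0],[0,0,0,0,0,0],[0,0,0,0,0,0]], "hand": 0, "force": 40}}

```text
clock: 16.65
tcp_pos: [0.5183, -0.0569, 0.0528]
orientation: [-0.0, -0.643, 0.766, -0.0]
wrist_force: [-1.9, -2.6, 3.7]
finger_gap: 0.0385
```

Run:
```python
from h import *
s=get_state();print(s["clock"],s["tcp_pos"],s["wrist_force"],s["ft_torque"],s["finger_gap"])
c,im=look("wrist","pics/w10.png")
```

```text
16.65 [ 0.51830093 -0.05687907  0.05281544] [-1.86532886 -2.6389262   3.72076011] [-0.47879155  0.41468235  0.03800579] 0.038465018296316
```

View pics/w10.png

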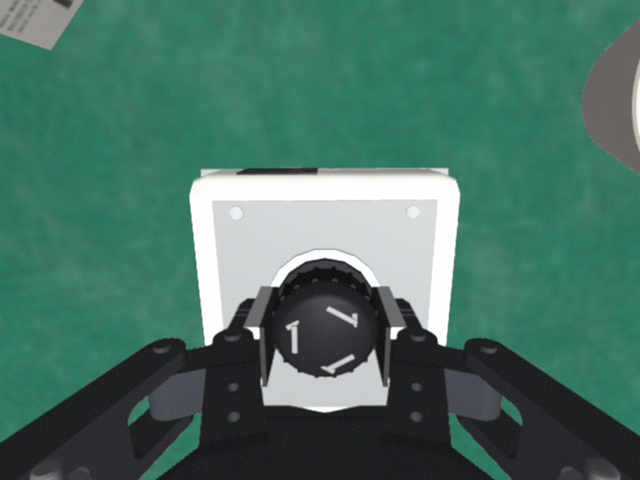

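Gripped, with a 38.5 mm gap. Next I turn it clockwise, which is negative about z.

>>> {"method": "jog_arm", "body": {"plan": [[0,0,0,0,0,-7],[0,0,0,0,0,-7],[0,0,0,0,0,-7],[0,0,0,0,0,-7],[0,0,0,0,0,-7],[0,0,0,0,0,-4],[0,0,0,0,0,0],[0,0,0,0,0,0],[0,0,0,0,0,0],[0,0,0,0,0,0]]}}

```text
clock: 17.7
tcp_pos: [0.518, -0.0567, 0.0528]
orientation: [-0.0, -0.351, 0.936, 0.0]
wrist_force: [-3.0, -2.1, 4.5]
finger_gap: 0.0384
```

Run:
```python
from h import *
s=get_state();print(s["clock"],s["tcp_pos"],s["wrist_force"],s["ft_torque"],s["finger_gap"])
q=s["orientation"];print(np.degrees(2*np.arctan2(q[2],q[1])))
c,im=look("wrist","pics/w11.png")
```

```text
17.7 [ 0.51801783 -0.05671821  0.05279332] [-2.9987878  -2.07791399  4.45091894] [-0.45420282  0.63080084  0.12366406] 0.03839737776700423
221.12636881147964
```

View pics/w11.png

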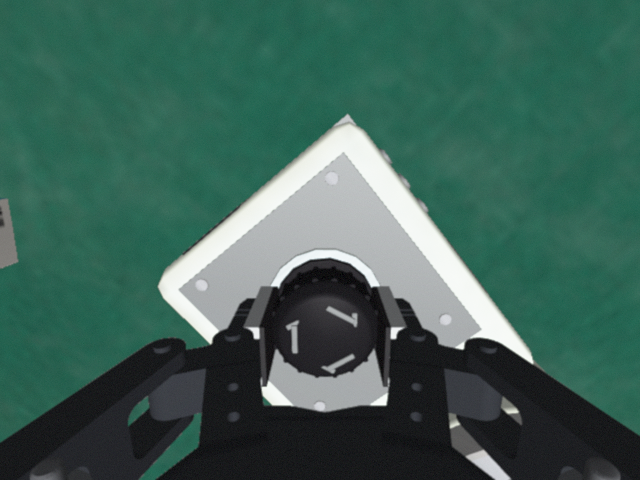

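>>> {"method": "jog_arm", "body": {"plan": [[0,0,0.002,0,0,0],[0,0,0.002,0,0,0],[0,0,0.002,0,0,0],[0,0,0.002,0,0,0],[0,0,0,0,0,0],[0,0,0,0,0,0],[0,0,0,0,0,0],[0,0,0,0,0,0],[0,0,0,0,0,0],[0,0,0,0,0,0]]}}

```text
clock: 18.75
tcp_pos: [0.518, -0.0567, 0.0604]
orientation: [-0.0, -0.35, 0.937, 0.0]
wrist_force: [-2.9, -3.0, -3.7]
finger_gap: 0.0385
```

>>> {"method": "jog_arm", "body": {"plan": [[0,0,0,0,0,0],[0,0,0,0,0,0],[0,0,0,0,0,0],[0,0,0,0,0,0],[0,0,0,0,0,0],[0,0,0,0,0,0],[0,0,0.03,0,0,0],[0,0,0.04,0,0,0],[0,0,0.04,0,0,0],[0,0,0,0,0,0]], "hand": 0.7}}

```text
clock: 19.75
tcp_pos: [0.5219, -0.0575, 0.1765]
orientation: [0.004, -0.351, 0.937, -0.003]
wrist_force: [0.9, -0.2, -0.1]
finger_gap: 0.0598
```

Run:
```python
from h import *
s=get_state();print(s["clock"],s["tcp_pos"],s["wrist_force"],s["finger_gap"])
q=s["orientation"];print(np.degrees(2*np.arctan2(q[2],q[1])))
c,im=look("wrist","pics/w12.png")
c,im=look("scene","pics/s12.png",(270,180,410,280),5)
a=cv2.imread("pics/s8.png")[100:320,300:560];b=cv2.imread("pics/s12.png")[100:320,300:560]
cv2.imwrite("pics/s12b.png",np.hstack([a,b]))
c=calibration("wrist");B=np.array([.5185,-.0565])
t=np.linspace(0,2*np.pi,300);im=cv2.imread("pics/w12.png")
for z,col in ((.087,(0,0,255)),(.079,(0,255,0))):
    p=np.array([w2px(c,[B[0]+.02*np.cos(a),B[1]+.02*np.sin(a),z]) for a in t]);print(z,p.min(0),p.max(0))
    cv2.polylines(im,[p.round().astype(int).reshape(-1,1,2)],1,col,1)
cv2.imwrite("pics/w12a.png",im)
```

```text
19.75 [ 0.52185395 -0.05749508  0.17647517] [ 0.94653729 -0.20449872 -0.05719952] 0.05979214335734147
221.0452672389804
0.087 [295.29758325 216.1990644 ] [356.78785473 275.10672268]
0.079 [296.22562329 213.65701536] [355.78790546 270.86937825]
```

View pics/w12a.png

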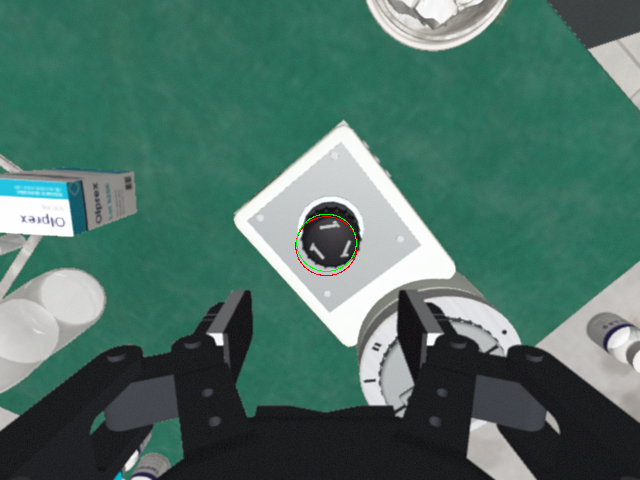

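View pics/s12b.png

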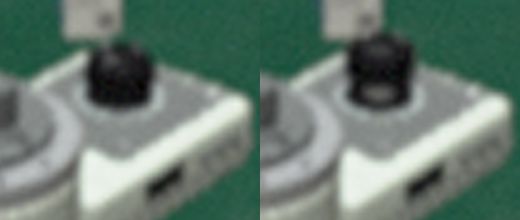

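>>> {"method": "jog_arm", "body": {"plan": [[0.0033,0.0183,0,0,0,-7.2],[0.0033,0.0183,0,0,0,-7.2],[0.0033,0.0183,0,0,0,-7.2],[0.0033,0.0183,0,0,0,-7.2],[0.0033,0.0183,0,0,0,-7.2],[0.0033,0.0183,0,0,0,-7.2],[0.0033,0.0183,0,0,0,-7.2],[0,0,0,0,0,0],[0,0,0,0,0,0],[0,0,0,0,0,0]]}}

```text
clock: 20.85
tcp_pos: [0.5408, 0.0708, 0.1699]
orientation: [-0.001, 0.081, 0.997, -0.0]
wrist_force: [-0.0, -0.7, 0.4]
finger_gap: 0.0599
```

Run:
```python
from h import *
c,im=look("wrist","pics/w13.png")
s=get_state();print(s["clock"],s["tcp_pos"],s["wrist_force"],s["finger_gap"])
q=s["orientation"];print(np.degrees(2*np.arctan2(q[2],q[1])))
```

```text
20.9 [0.54100804 0.07070283 0.17013362] [-0.0561281  -0.85630704  0.2145078 ] 0.05965158873817924
170.66346342667316
```

View pics/w13.png

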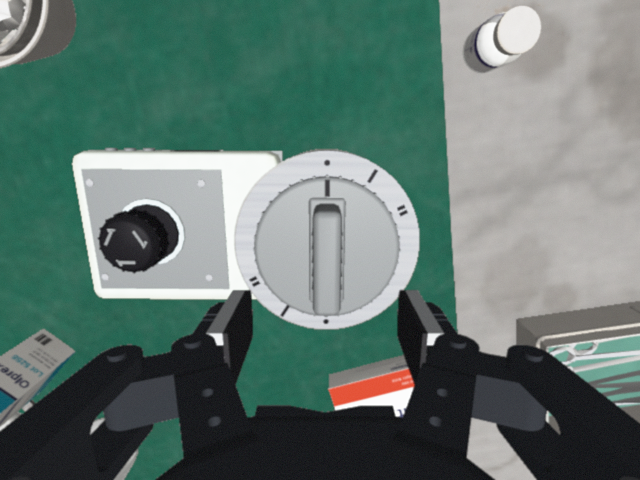

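>>> {"method": "jog_arm", "body": {"plan": [[0.0005,0.001,-0.03,0,0,0],[0,0,-0.02,0,0,0],[0,0,-0.012,0,0,0],[0,0,-0.005,0,0,0],[0,0,-0.0035,0,0,0],[0,0,0,0,0,0],[0,0,0,0,0,0],[0,0,0,0,0,0],[0,0,0,0,0,0],[0,0,0,0,0,0]]}}

```text
clock: 21.9
tcp_pos: [0.5422, 0.0725, 0.1006]
orientation: [0.0, 0.082, 0.997, 0.0]
wrist_force: [-1.1, 0.3, -0.2]
finger_gap: 0.0598
```

>>> {"method": "jog_arm", "body": {"plan": [[0,0,0,0,0,0],[0,0,0,0,0,0],[0,0,0,0,0,0],[0,0,0,0,0,0],[0,0,0,0,0,0],[0,0,0,0,0,0],[0,0,0,0,0,0],[0,0,0,0,0,0],[0,0,0,0,0,0],[0,0,0,0,0,0]], "hand": 0, "force": 60}}

```text
clock: 22.9
tcp_pos: [0.5421, 0.0724, 0.1004]
orientation: [0.0, 0.082, 0.997, 0.0]
wrist_force: [-0.0, 0.4, 3.3]
finger_gap: 0.0152
```

Run:
```python
from h import *
c,im=look("wrist","pics/w14.png")
s=get_state();print(s["clock"],s["tcp_pos"],s["wrist_force"],s["ft_torque"],s["finger_gap"])
q=s["orientation"];print(np.degrees(2*np.arctan2(q[2],q[1])))
```

```text
22.95 [0.54211615 0.07242065 0.10042663] [-0.52402155  0.65740598  2.96843606] [ 0.06494664  0.0791789  -0.0118922 ] 0.014877126706237562
170.6386782156147
```

View pics/w14.png

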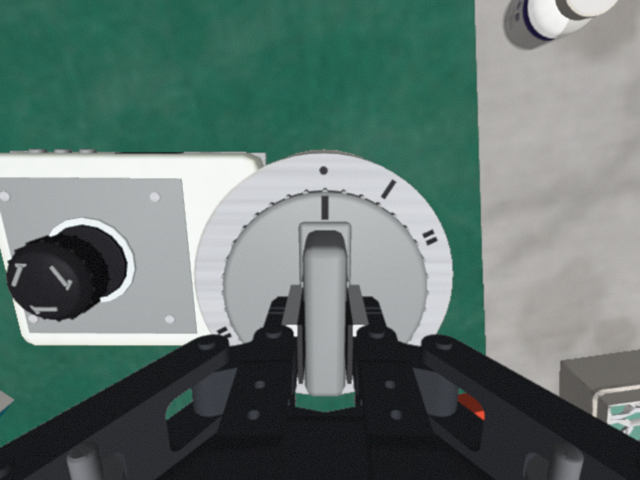

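>>> {"method": "jog_arm", "body": {"plan": [[0,0,0,0,0,-3],[0,-0.0001,0,0,0,-3.5],[-0.0001,-0.0001,0,0,0,-3.5],[0,-0.0001,0,0,0,-3.5],[-0.0001,-0.0001,0,0,0,-3.5],[0,-0.0001,0,0,0,-3.5],[-0.0001,-0.0001,0,0,0,-3.5],[0,-0.0001,0,0,0,-3],[-0.0001,-0.0001,0,0,0,-2.5],[0,0,0,0,0,-2]]}}

```text
clock: 23.95
tcp_pos: [0.5413, 0.071, 0.1004]
orientation: [0.0, 0.35, 0.937, -0.001]
wrist_force: [-0.9, -2.5, 4.7]
finger_gap: 0.0145
```

>>> {"method": "jog_arm", "body": {"plan": [[0,0,0,0,0,0],[0,0,0,0,0,0],[0,0,0,0,0,0],[0,0,0,0,0,0],[0,0,0,0,0,0],[0,0,0,0,0,0],[0,0,0,0,0,0],[0,0,0,0,0,0],[0,0,0,0,0,0],[0,0,0,0,0,0]]}}

```text
clock: 24.95
tcp_pos: [0.5414, 0.071, 0.1004]
orientation: [0.0, 0.349, 0.937, -0.001]
wrist_force: [-2.0, -3.5, 5.1]
finger_gap: 0.0151
```

Run:
```python
from h import *
c,im=look("wrist","pics/w15.png")
look("scene","pics/s15.png",(270,180,410,280),5)
look("top","pics/t15.png")
s=get_state();print(s["clock"],s["tcp_pos"],s["wrist_force"],s["ft_torque"],s["finger_gap"],s["qvel"].round(3))
q=s["orientation"];print(np.degrees(2*np.arctan2(q[2],q[1])),q)
```

```text
25.1 [0.54141676 0.070994   0.10043057] [-1.07989356 -3.27884091  5.55392478] [-0.55447752  0.34100117  0.02867263] 0.014665039991500968 [-0.     0.     0.001  0.    -0.003 -0.   ]
139.16027163235776 [ 1.42391056e-04  3.48896921e-01  9.37160933e-01 -5.50396606e-04]
```

View pics/w15.png

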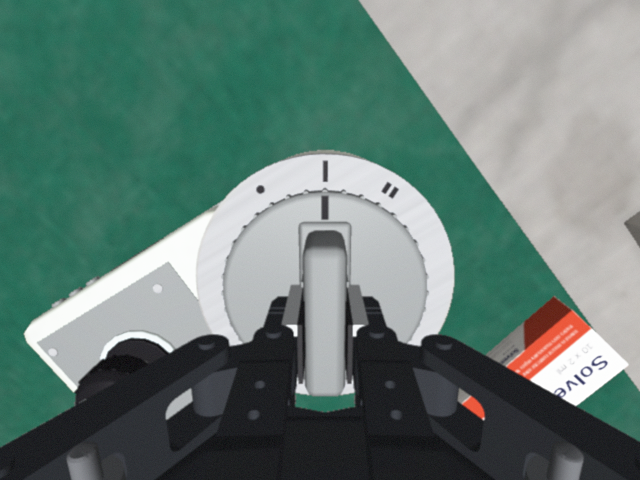

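View pics/s15.png

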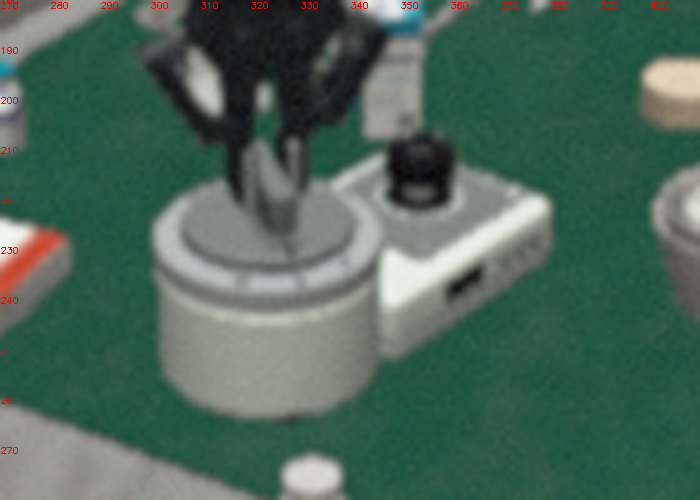

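View pics/t15.png

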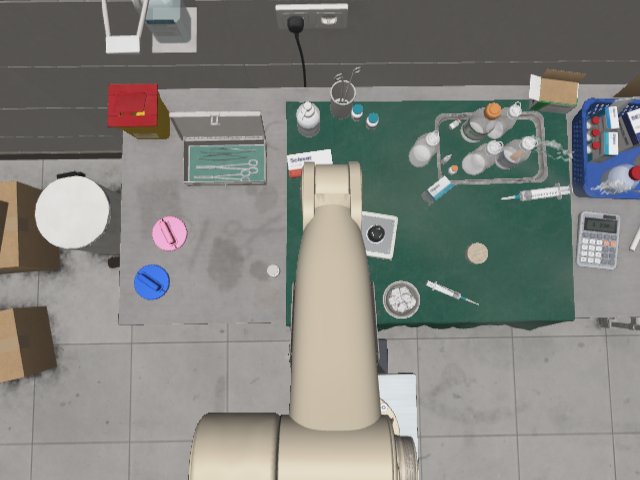

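The lid mark at (325,208) lines up with the single pulse bar at (325,170). The arm is still, the fingers are gripping and the button is out. The tape (477,253), vial (273,270) and carton (437,190) haven't moved, so I'm handing in.

Run:
```python
from workcell import *
print(hand_in()); s=get_state(); print(s["clock"],s["tcp_pos"],s["finger_gap"])
```

```text
the job is handed in; nothing more can be done
None
the job is handed in; nothing more can be done
```

I did every step in the required order and handed the job in at about 25 s, with the gripper still holding the lid at the pulse mark. The hand-in reports no verdict, so whether it passed is not confirmed.

- **Stop button down:** I pushed it until it latched. The joint can't be read directly; wrist pictures before and after seating the lid fitted the latched height better than the out height.
- **Lid fitted:** it went into the collar with no side force and seated flat, with its mark on the slot dot.
- **Stop button released:** I turned the head 39° clockwise, lifted it 8 mm and let go. The scene picture then showed the head up with the stem visible. The lid had not moved.
- **Lid turned:** I turned it clockwise by 31.5° (0.55 rad) at the tool.

**Last checks:** In the final wrist picture the lid's mark lines up with the single pulse bar, well short of the double bars of the lock click. The fingers were closed on the bar at a 15 mm gap with 60 N commanded, and the arm was still. The flange looked flat on the collar and the button was out. The tape roll, vial and carton were where they started in the top view.

**Disagreements:** No check failed. My estimates of the button's position from different views differed by up to 4 mm, so I gripped it near their average. I corrected a first reading of the mouth's centre that was about 3 mm off.

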